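# Lock the long coil section onto the tuner stack

### The job

Build up the antenna tuner's coil: pick up the longer of the two loose coil sections, lower it over the lug bar of the base coil that is screwed to the bench, and give it a quarter turn clockwise (seen from above) so that the bayonet locks, sitting fully home and upright. Leave the shorter section where it stands, and do not touch the glass valves.

Things in the scene. Friction and masses are not known exactly. Their poses are not given: they have to be found in the camera images.
- long_coil_mid (a point): Centre of the long loose coil section, standing, 120 mm tall: black copper-wound cylinder 81 across, 90 tall, on top a brass lug bar 58 x 16 x 14 thick (bar centre 53 above this point, 23 above the black top: grip it there across the 16). z up, x along the bar. Underside, 60 below this point: slot 28 x 70 along the same x between two 12 mm lips, opening into a round socket 70 across, 34 deep.
- base_shoulder (a point): Axis of the fixed base coil at its black top, 50 mm above the bench; 81 across, same lug bar (centre 23, top 30 above here; x along it). A section drops over it when bars are parallel, either way round (spare 6 mm a side, 12 deg); home, its underside is at this height. It then turns 90 deg clockwise from above to a stop, locked with 4 mm free height; the other way is blocked at about 30 deg. Friction holds it.
- short_coil_mid (a point): Centre, half-way up, of the short loose coil section: same make and width as the long one but 85 mm tall overall (black part 55 mm). x along its lug bar, z up. Not wanted: leave it standing.
- valves: Two tall glass valves in white sockets on a grey chassis block 70 x 150 mm (x, y) fixed to the bench, 167 mm tall in all. Origin at the centre of the underside, valves 37 mm either side along y. Do not touch.
Mind the look-alikes: they are no part of the job. Leave any blue or red look-alike of the part that bears long_coil_mid alone.

How it is judged:
By the outcome, as a careful person would: the job done as asked, in the order asked, and still so for the second after the job is handed in, with the robot touching nothing.
It also fails if it takes over 38 s, if anything falls off the work surface, if the arm or the gripper's body presses on something with over 40 N, if the wrist force passes 120 N, or if a joint passes its speed limit or range.

### The arm

A 7-joint arm with a two-finger parallel gripper is mounted at the origin on the work surface. World frame = base frame: x ahead of the robot, y to its left, z up, the work surface at z = 0. Lengths are in m, angles in rad, forces in N, time in s.
With the tool pointing down it reaches from about 0.425 to 0.875 m from the base axis. Payload 9.9 kg.
Tool frame: the origin (TCP) lies at the centre of the arm's flange, where the gripper is bolted on; the fingertips stand 173 mm ahead of it and the grasp point (between the pads) lies 155 mm ahead of it; z points along the fingers, y is the line along which they close (so a half turn about z gives the same grasp; the last joint's range is limited). The gripper opens to 85 mm and grips with 20 to 120 N. Pads are 22 mm wide; open, the fingers measure 114 mm over their backs; the gripper's body (76 mm by 85 mm) begins 54 mm behind the grasp point. The pads swing forward as they close: fully open they stand 13 mm farther back than shut.
Start: joints at [-1.36, 0.576, 0.025, 1.437, -0.015, 1.129, -0.057], TCP at [0.196, 0.646, 0.405] pointing down, gripper open.
Joint ranges: [-2.76, 2.76], [-0.34, 2.15], [-1.52, 1.57], [0.19, 2.46], [-1.09, 4.23], [0.17, 1.99], [-2.82, 2.82]. Speed limits (rad/s): [2.22, 2.22, 3.01, 3.01, 3.14, 3.14, 3.14].

### API

Orientations are given as a unit quaternion [w, x, y, z].
In Python, from station import env gives the robot as it stands.
- The arm moves only by the tool move_arm, never from a script. Its argument "moves" is a list of rows, each a list of 7 numbers: the opening, from 0 (shut) to 1 (fully open), then the shift along the tool's x, y, z in mm, then the turn, a rotation vector about the tool's x, y, z in rad. In form: [[jaw, dx, dy, dz, wx, wy, wz], ...]. A call has 1 to 20 rows; each row is the pose to reach, as a shift and turn from the pose commanded when the call began, along the tool's axes at that moment; what a row does not reach only later rows make up. A row lasts 1/10 s, in which the tool goes at most 50 mm and 8.59 degrees, less where a joint would pass 70% of its speed; a pose out of reach is approached as far as the arm can. A call with a gripper value outside its range is refused whole. The fingers move at their own pace and stop on an object; the grip force is fixed at half the most. Time passes only in rows, so rows that repeat a pose let the fingers close. It gives the time, the measured TCP pose, the force, the opening and the grip force at its end, in the units of the state.
- env.get_state(): the state, without advancing time (a new reading comes with each control period).
- env.get_image(name): name is "scene" or "top"; returns the picture (400x640x3 uint8, red, green, blue); there is no depth.
- env.get_calibration(name): a dict with "intrinsics" (3x3 intrinsics, pixels), "extrinsics" (4x4, takes a point from camera to world coordinates). Camera axes: x right, y down, z forward; pixel columns grow to the right and rows downward; lengths in m; the calibration is good to about 2 mm. A picture is of the moment at which its call begins. get_calibration takes no time and is no camera call.
- env.job_done(): hands the job in; it is judged then, once.
The state is a dict: "t": time; "joint_positions": joint angles; "qd": joint speeds; "joint_torque": joint torques, N m; "ee_pos": TCP position; "eef_rot": TCP orientation; "contact_force": force on the tool from outside, world axes, zero at the start; "wrist_torque": the same for the moment, N m; "gripper_width": finger opening in m; "gripper_force": force on a finger pad.
Only numpy, scipy, OpenCV 4.12 (cv2) and the standard library are available. Lean on these libraries where they do the work, as an engineer would, in place of code of your own. Each camera call takes 0.05 s, during which the arm holds its last target. There are 200 camera calls.

## Working session

There is one attempt and no reset: what is moved stays moved. The work goes in short steps, Python scripts to look and compute and a tool call to move; the robot and the scene stay as the last step left them, time stands still between calls to the robot, and variables do not carry over. Pictures are saved under pics/ and viewed, at most 10 in all, crops included, and the job is handed in when it is done.

Besides the shell and the picture viewer there is one more tool, called after "Call:" as name([rows], argument=value, ...), one row to a line, values as JSON. move_arm: Moves the arm, as the interface text tells. Its arguments: {"type":"object","properties":{"moves":{"type":"array","items":{"type":"array","items":{"type":"number"}}}},"required":["moves"]}

```bash
mkdir -p pics; python3 - <<'E'
from station import env
import cv2,numpy as np
np.set_printoptions(precision=4,suppress=True)
for n in("scene","top"):
    cv2.imwrite(f"pics/{n}0.png",env.get_image(n)[:,:,::-1]); c=env.get_calibration(n); print(n,c["intrinsics"],c["extrinsics"])
s=env.get_state(); print(s)
E
```

```text
scene [[379.4968   0.     316.5555]
 [  0.     379.4968 196.5276]
 [  0.       0.       1.    ]] [[-0.0687  0.7047 -0.7062  1.1788]
 [ 0.9976  0.0515 -0.0456  0.0403]
 [ 0.0042 -0.7076 -0.7066  0.6854]
 [ 0.      0.      0.      1.    ]]
top [[446.2392   0.     323.7072]
 [  0.     446.2392 205.3982]
 [  0.       0.       1.    ]] [[ 0.0254 -0.9929  0.1162  0.3615]
 [-0.9997 -0.026  -0.004  -0.0038]
 [ 0.007  -0.1161 -0.9932  1.3561]
 [ 0.      0.      0.      1.    ]]
{'t': 0.1, 'joint_positions': array([-1.3598,  0.5765,  0.0249,  1.4378, -0.015 ,  1.129 , -0.0565]), 'qd': array([ 0.001 , -0.0012,  0.0004, -0.0019, -0.0003,  0.0002, -0.001 ]), 'joint_torque': array([  0.005 , -76.7309,   2.2574, -28.6609,   0.0159,   0.0085,
        -0.    ]), 'ee_pos': array([0.1961, 0.6458, 0.4039]), 'eef_rot': array([-0.0001,  0.1469,  0.9892, -0.0008]), 'contact_force': array([-0.1168, -0.0128, -0.9676]), 'wrist_torque': array([0.0115, 0.0133, 0.0233]), 'gripper_force': 0.0, 'gripper_width': 0.08553005095935157}
```

View pics/scene0.png

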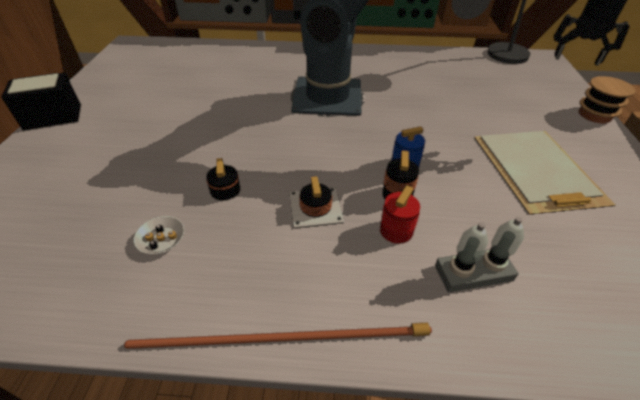

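View pics/top0.png

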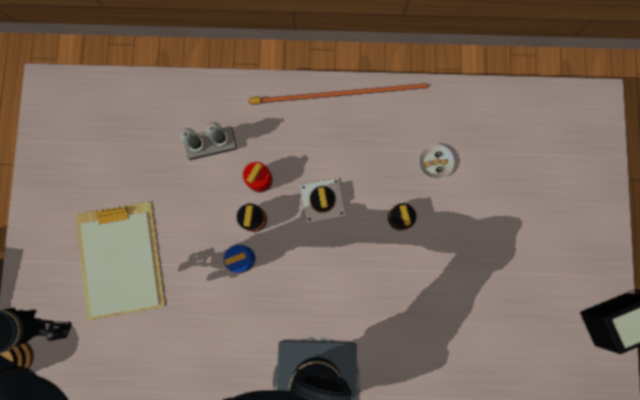

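The scene picture shows the base coil on a white plate at (316,200), the taller black coil at (401,178) between the blue and red look-alikes, and the short coil at (223,182). In the top view these are at (322,198), (250,216) and (403,215), and the valves are at (208,138).

```bash
cat > h.py <<'E'
from station import env
import cv2,numpy as np
np.set_printoptions(precision=4,suppress=True)
def ray(n,px,z):
    c=env.get_calibration(n);K,T=c["intrinsics"],c["extrinsics"]
    d=T[:3,:3]@np.linalg.solve(K,[px[0],px[1],1]);o=T[:3,3]
    return o+d*(z-o[2])/d[2]
def bar(n,im,box,z):
    x0,y0,x1,y1=box
    hsv=cv2.cvtColor(im,cv2.COLOR_RGB2HSV)
    m=cv2.inRange(hsv,(15,120,110),(35,255,255))[y0:y1,x0:x1]
    cs,_=cv2.findContours(m,cv2.RETR_EXTERNAL,cv2.CHAIN_APPROX_NONE)
    c=max(cs,key=cv2.contourArea).reshape(-1,2)+[x0,y0]
    w=np.array([ray(n,p,z)[:2] for p in c],np.float32)*1000
    (cx,cy),(a,b),th=cv2.minAreaRect(w)
    if a<b: a,b,th=b,a,th+90
    return cx,cy,a,b,(th+90)%180-90
E
python3 - <<'E'
from h import *
t=env.get_image("top");s=env.get_image("scene")
for k,bt,bs,z in(("long",(232,198,270,236),(380,145,425,175),.12),("base",(303,180,342,218),(300,170,335,205),.08),("short",(385,198,420,232),(208,155,240,180),.085)):
    print(k,np.round(bar("top",t,bt,z),1),np.round(bar("scene",s,bs,z),1))
print(t[205:228:4,246:254:3].tolist()[:3])
v=np.hstack([cv2.resize(t[150:270,180:430],(750,360),interpolation=cv2.INTER_CUBIC)])
w=cv2.resize(s[120:260,190:450],(750,404)) ; w=w[:240] if 0 else w
cv2.imwrite("pics/c1.png",np.vstack([v,w])[:600,:,::-1])
E
```

```text
long [472.6 202.1  54.5  15.   -5.6] [471.9 200.9  57.4  11.8  -5.6]
base [535.3  -3.7  54.8  15.3  12.7] [533.8  -4.1  58.7  15.3  13. ]
short [ 490.6 -241.1   52.9   16.6   16.2] [ 489.6 -240.2   54.1   14.4   14.4]
[[[73, 58, 33], [100, 81, 28], [63, 49, 24]], [[126, 103, 37], [158, 127, 41], [77, 58, 21]], [[142, 114, 38], [156, 125, 41], [54, 41, 17]]]
```

View pics/c1.png

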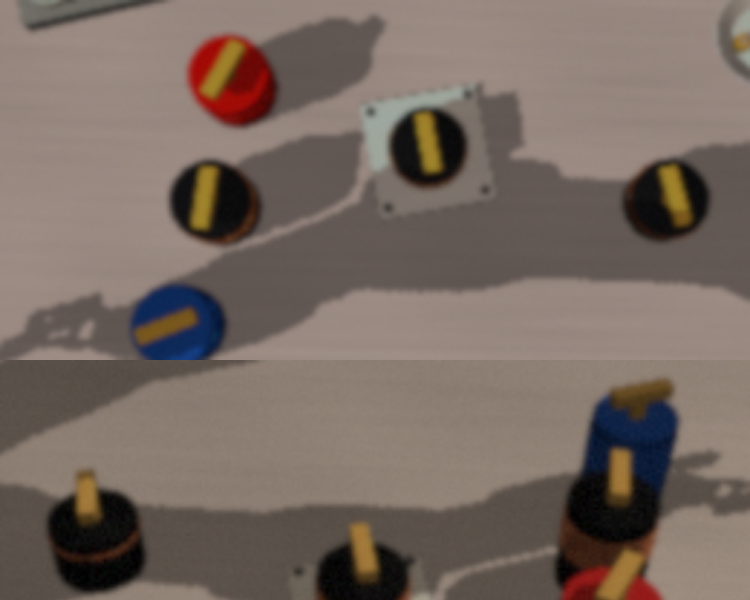

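```bash
cat >> h.py <<'E'
from scipy.spatial.transform import Rotation as R
def go(x,y,z,yaw,s=None):
    """shift mm and turn to put the tool at x,y,z (mm), pointing down, tool y at yaw deg"""
    s=s or env.get_state();q=s["eef_rot"];r=R.from_quat(np.r_[q[1:],q[0]])
    a=np.radians(yaw);ty=np.array([np.cos(a),np.sin(a),0]);tz=np.array([0,0,-1.]);tx=np.cross(ty,tz)
    t=R.from_matrix(np.c_[tx,ty,tz])
    print("shift",np.round(r.inv().apply(np.array([x,y,z])-s["ee_pos"]*1000),1),"turn",(r.inv()*t).as_rotvec())
E
python3 -c "
from h import *
go(472.3,201.5,320,84.4)"
```

```text
shift [-393.4 -344.8   84.5] turn [-0.001  -0.     -0.1971]
```

Call:
move_arm([
  [1, -20, -17, 0, 0, 0, -0.01],
  [1, -55, -48, 0, 0, 0, -0.03],
  [1, -90, -79, 0, 0, 0, -0.05],
  [1, -125, -110, 0, 0, 0, -0.07],
  [1, -160, -140, 0, 0, 0, -0.09],
  [1, -195, -171, 0, 0, 0, -0.11],
  [1, -230, -202, 0, 0, 0, -0.13],
  [1, -265, -232, 0, 0, 0, -0.15],
  [1, -300, -263, 10, 0, 0, -0.17],
  [1, -335, -294, 25, 0, 0, -0.18],
  [1, -365, -320, 45, 0, 0, -0.19],
  [1, -385, -337, 65, 0, 0, -0.197],
  [1, -393, -345, 80, 0, 0, -0.197],
  [1, -393, -345, 85, 0, 0, -0.197],
  [1, -393, -345, 85, 0, 0, -0.197],
  [1, -393, -345, 85, 0, 0, -0.197],
])

```text
t: 1.8
ee_pos: [0.4716, 0.2028, 0.3203]
eef_rot: [0.0, 0.048, 0.999, 0.0]
contact_force: [-0.2, 0.7, 0.0]
gripper_width: 0.0854
gripper_force: 0.0
```

```bash
python3 - <<'E'
from h import *
go(472.3,201.5,269,84.4)
s=env.get_state();print(s["t"],s["ee_pos"],s["joint_positions"],s["contact_force"])
v=cv2.resize(env.get_image("scene")[80:240,300:500],(800,600)[:2] if 0 else (750,600));cv2.imwrite("pics/c2.png",v[:,:,::-1])
E
```

```text
shift [-0.8 -1.3 51.3] turn [0.0009 0.0003 0.0016]
1.8 [0.4716 0.2028 0.3203] [-0.5287  0.4388  0.0445  1.9709 -0.0291  0.7318  1.0079] [-0.2235  0.6546  0.0192]
```

View pics/c2.png

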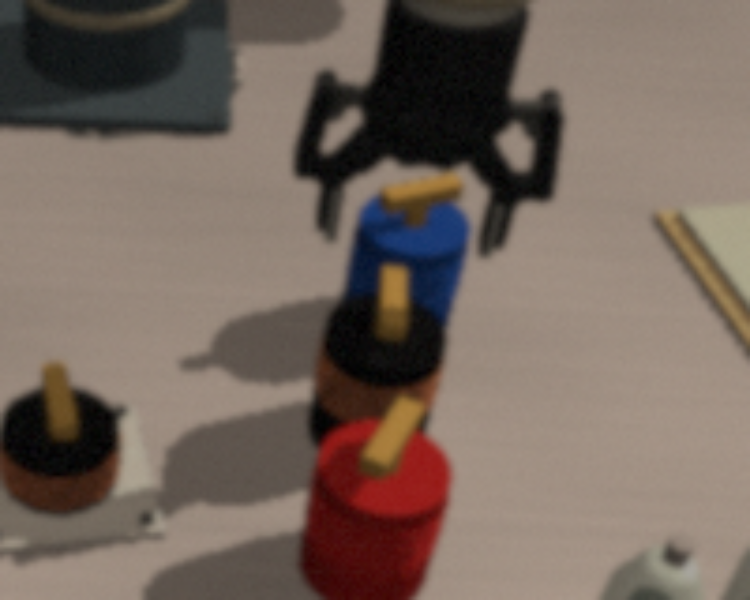

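The open fingers stand above the long coil's bar at (395,300), clear of the blue and red look-alikes. Next: go down and grip.

Call:
move_arm([
  [1, -1, -1, 10, 0, 0, 0],
  [1, -1, -1, 25, 0, 0, 0],
  [1, -1, -1, 40, 0, 0, 0],
  [1, -1, -1, 48, 0, 0, 0],
  [1, -1, -1, 51, 0, 0, 0],
  [1, -1, -1, 51, 0, 0, 0],
  [0, -1, -1, 51, 0, 0, 0],
  [0, -1, -1, 51, 0, 0, 0],
  [0, -1, -1, 51, 0, 0, 0],
  [0, -1, -1, 51, 0, 0, 0],
  [0, -1, -1, 51, 0, 0, 0],
  [0, -1, -1, 51, 0, 0, 0],
  [0, -1, -1, 51, 0, 0, 0],
  [0, -1, -1, 51, 0, 0, 0],
  [0, -1, -1, 51, 0, 0, 0],
  [0, -1, -1, 51, 0, 0, 0],
])

```text
t: 3.45
ee_pos: [0.4729, 0.2007, 0.2688]
eef_rot: [0.0, 0.049, 0.999, 0.0]
contact_force: [0.6, 1.3, 4.1]
gripper_width: 0.0152
gripper_force: 62.3
```

Call:
move_arm([
  [0, 0, 0, -5, 0, 0, 0],
  [0, 0, 0, -15, 0, 0, 0],
  [0, 0, 0, -30, 0, 0, 0],
  [0, 0, 0, -50, 0, 0, 0],
  [0, 0, 0, -70, 0, 0, 0],
  [0, 0, 0, -90, 0, 0, 0],
  [0, 0, 0, -105, 0, 0, 0],
  [0, 0, 0, -115, 0, 0, 0],
  [0, 0, 0, -120, 0, 0, 0],
  [0, 0, 0, -120, 0, 0, 0],
  [0, 0, 0, -120, 0, 0, 0],
])

```text
t: 4.55
ee_pos: [0.4726, 0.2004, 0.3881]
eef_rot: [-0.0, 0.049, 0.999, -0.0]
contact_force: [0.2, 0.0, -4.8]
gripper_width: 0.0151
gripper_force: 61.4
```

```bash
python3 - <<'E'
from h import *
go(534.5,-4,389,102.8)
s=env.get_state();print(s["t"],s["ee_pos"],s["joint_positions"],s["contact_force"],s["wrist_torque"],s["gripper_width"])
E
```

```text
shift [ -81.6 -197.3   -0.8] turn [-0.0005 -0.0011 -0.3212]
4.55 [0.4726 0.2004 0.3881] [-0.532   0.3549  0.0545  1.8838 -0.024   0.9047  1.0069] [ 0.2175  0.0105 -4.8396] [-0.0216  0.0419  0.0381] 0.015074649850372383
```

Call:
move_arm([
  [0, -3, -8, 0, 0, 0, -0.01],
  [0, -9, -22, 0, 0, 0, -0.03],
  [0, -17, -42, 0, 0, 0, -0.06],
  [0, -26, -62, 0, 0, 0, -0.1],
  [0, -34, -82, 0, 0, 0, -0.13],
  [0, -42, -102, 0, 0, 0, -0.16],
  [0, -51, -122, 0, 0, 0, -0.2],
  [0, -59, -142, 0, 0, 0, -0.23],
  [0, -67, -162, 0, 0, 0, -0.26],
  [0, -74, -179, 0, 0, 0, -0.29],
  [0, -79, -191, 0, 0, 0, -0.31],
  [0, -81, -196, 0, 0, 0, -0.32],
  [0, -82, -197, 0, 0, 0, -0.32],
  [0, -82, -197, 0, 0, 0, -0.32],
  [0, -82, -197, 0, 0, 0, -0.32],
  [0, -82, -197, 0, 0, 0, -0.32],
])

```text
t: 6.15
ee_pos: [0.5351, -0.0028, 0.3887]
eef_rot: [-0.0, -0.111, 0.994, 0.0]
contact_force: [0.2, -1.0, -4.9]
gripper_width: 0.0148
gripper_force: 61.3
```

```bash
python3 - <<'E'
from h import *
go(534.5,-4,330,102.8)
s=env.get_state();print(s["joint_positions"],s["contact_force"])
im=env.get_image("scene");cv2.imwrite("pics/c3.png",cv2.resize(im[80:240,220:420],(750,600))[:,:,::-1])
E
```

```text
shift [ 0.8 -1.  58.7] turn [ 0.0002 -0.     -0.0001]
[-0.1003  0.3843  0.0254  1.8309 -0.0122  0.9266  1.7246] [ 0.2199 -1.027  -4.9394]
```

View pics/c3.png

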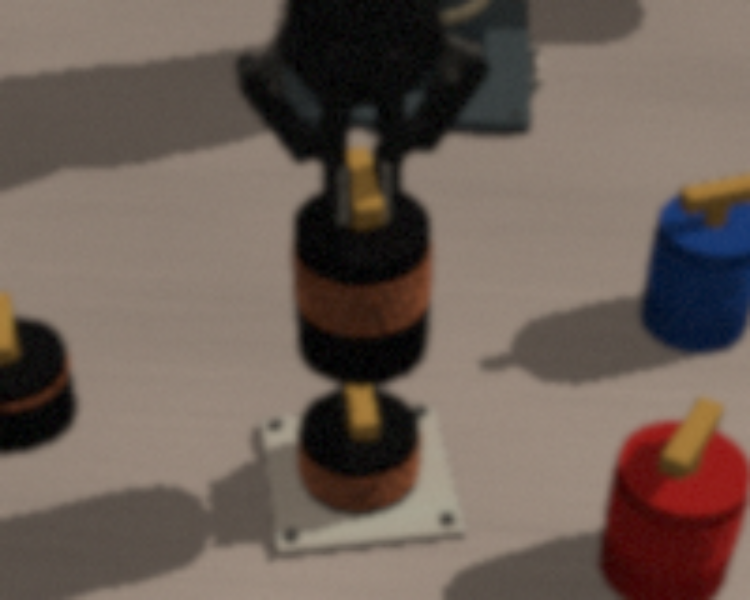

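The long coil hangs upright at (363,290), over the base bar at (362,410), with the two bars parallel. Lowering it.

Call:
move_arm([
  [0, 1, -1, 8, 0, 0, 0],
  [0, 1, -1, 20, 0, 0, 0],
  [0, 1, -1, 32, 0, 0, 0],
  [0, 1, -1, 38, 0, 0, 0],
  [0, 1, -1, 42, 0, 0, 0],
  [0, 1, -1, 46, 0, 0, 0],
  [0, 1, -1, 50, 0, 0, 0],
  [0, 1, -1, 54, 0, 0, 0],
  [0, 1, -1, 58, 0, 0, 0],
  [0, 1, -1, 60, 0, 0, 0],
  [0, 1, -1, 60, 0, 0, 0],
])

```text
t: 7.3
ee_pos: [0.5344, -0.0048, 0.3284]
eef_rot: [-0.0, -0.111, 0.994, 0.0]
contact_force: [0.0, 0.3, -4.3]
gripper_width: 0.0152
gripper_force: 61.2
```

No contact, so it is in. Lowering the last 10 mm slowly.

Call:
move_arm([
  [0, 0, 0, 3, 0, 0, 0],
  [0, 0, 0, 5, 0, 0, 0],
  [0, 0, 0, 7, 0, 0, 0],
  [0, 0, 0, 8, 0, 0, 0],
  [0, 0, 0, 9, 0, 0, 0],
  [0, 0, 0, 9, 0, 0, 0],
  [0, 0, 0, 9, 0, 0, 0],
])

```text
t: 8.0
ee_pos: [0.5345, -0.0048, 0.3197]
eef_rot: [0.0, -0.111, 0.994, -0.0]
contact_force: [0.8, -0.4, -2.9]
gripper_width: 0.0146
gripper_force: 61.3
```

Call:
move_arm([
  [0, 0, 0, 0, 0, 0, 0.05],
  [0, 0, 0, 0, 0, 0, 0.13],
  [0, 0, 0, 0, 0, 0, 0.22],
  [0, 0, 0, 0, 0, 0, 0.31],
  [0, 0, 0, 0, 0, 0, 0.4],
  [0, 0, 0, 0, 0, 0, 0.5],
  [0, 0, 0, 0, 0, 0, 0.6],
  [0, 0, 0, 0, 0, 0, 0.7],
  [0, 0, 0, 0, 0, 0, 0.8],
  [0, 0, 0, 0, 0, 0, 0.9],
  [0, 0, 0, 0, 0, 0, 1.0],
  [0, 0, 0, 0, 0, 0, 1.1],
  [0, 0, 0, 0, 0, 0, 1.2],
  [0, 0, 0, 0, 0, 0, 1.29],
  [0, 0, 0, 0, 0, 0, 1.37],
  [0, 0, 0, 0, 0, 0, 1.43],
  [0, 0, 0, 0, 0, 0, 1.47],
  [0, 0, 0, 0, 0, 0, 1.5],
  [0, 0, 0, 0, 0, 0, 1.5],
  [0, 0, 0, 0, 0, 0, 1.5],
])

```text
t: 10.0
ee_pos: [0.5344, -0.0047, 0.3197]
eef_rot: [-0.0, 0.596, 0.803, -0.0]
contact_force: [-1.0, -0.2, -4.7]
gripper_width: 0.0147
gripper_force: 61.3
```

```bash
python3 - <<'E'
from h import *
go(534.5,-4,319,12.8)
s=env.get_state();print(s["joint_positions"],s["contact_force"],s["wrist_torque"])
E
```

```text
shift [0.6 0.3 0.7] turn [-0.     -0.      0.0706]
[-0.3857  0.5066  0.4577  1.9292 -0.3114  0.7751  0.541 ] [-1.0196 -0.2021 -4.6717] [-0.0332  0.0186 -0.0256]
```

Call:
move_arm([
  [0, 0, 0, 0.5, 0, 0, 0.03],
  [0, 0, 0, 1, 0, 0, 0.05],
  [0, 0, 0, 1, 0, 0, 0.07],
  [0, 0, 0, 1, 0, 0, 0.09],
  [0, 0, 0, 1, 0, 0, 0.1],
  [0, 0, 0, 1, 0, 0, 0.1],
  [0, 0, 0, 1, 0, 0, 0.1],
])

```text
t: 10.7
ee_pos: [0.5345, -0.0049, 0.3188]
eef_rot: [0.0, 0.636, 0.772, 0.0]
contact_force: [0.4, -1.1, 1.1]
gripper_width: 0.0152
gripper_force: 61.9
```

```bash
python3 - <<'E'
from h import *
go(534.5,-4,319,12.8)
s=env.get_state();print(s["contact_force"],s["wrist_torque"])
E
```

```text
shift [ 0.9  0.2 -0.2] turn [ 0.0002  0.0002 -0.0303]
[ 0.4134 -1.1101  1.0954] [-0.4451  0.2054  0.0475]
```

Seated, but the stop has not been felt yet; turning a little further.

Call:
move_arm([
  [0, 0, 0, 0, 0, 0, 0.02],
  [0, 0, 0, 0, 0, 0, 0.04],
  [0, 0, 0, 0, 0, 0, 0.05],
  [0, 0, 0, 0, 0, 0, 0.05],
])

```text
t: 11.1
ee_pos: [0.5344, -0.0046, 0.3188]
eef_rot: [-0.0, 0.654, 0.756, -0.0]
contact_force: [-1.3, -1.5, 3.3]
gripper_width: 0.0148
gripper_force: 63.1
```

```bash
python3 - <<'E'
from h import *
go(534.5,-4,319,12.8)
s=env.get_state();print(s["contact_force"],s["wrist_torque"])
E
```

```text
shift [ 0.6  0.2 -0.2] turn [-0.0002  0.0001 -0.0795]
[-1.3375 -1.4601  3.3346] [-0.1312  0.483   1.1134]
```

The stop is felt (1.1 N m). Release and withdraw.

Call:
move_arm([
  [0.3, 0, 0, 0, 0, 0, 0],
  [0.6, 0, 0, 0, 0, 0, 0],
  [1, 0, 0, 0, 0, 0, 0],
  [1, 0, 0, 0, 0, 0, 0],
  [1, 0, 0, 0, 0, 0, 0],
  [1, 0, 0, 0, 0, 0, 0],
  [1, 0, 0, -5, 0, 0, 0],
  [1, 0, 0, -20, 0, 0, 0],
  [1, 0, 0, -40, 0, 0, 0],
  [1, 0, 0, -65, 0, 0, 0],
  [1, 0, 0, -90, 0, 0, 0],
  [1, 0, 0, -110, 0, 0, 0],
  [1, 0, 0, -120, 0, 0, 0],
  [1, 0, 0, -120, 0, 0, 0],
])

```text
t: 12.5
ee_pos: [0.5346, -0.0049, 0.4398]
eef_rot: [0.001, 0.655, 0.756, 0.001]
contact_force: [0.5, -0.8, -0.7]
gripper_width: 0.0851
gripper_force: 0.0
```

```bash
python3 - <<'E'
from h import *
s=env.get_state();print(s["ee_pos"],s["gripper_width"],s["contact_force"])
im=env.get_image("scene");cv2.imwrite("pics/c4.png",cv2.resize(im[80:240,220:420],(750,600))[:,:,::-1])
print(bar("scene",im,(285,130,350,185),.17))
E
```

```text
[ 0.5346 -0.0049  0.4398] 0.08506667708624782 [ 0.4822 -0.8012 -0.6909]
(534.933349609375, -4.197629928588867, 54.93246841430664, 15.624967575073242, -81.23964977264404)
```

View pics/c4.png

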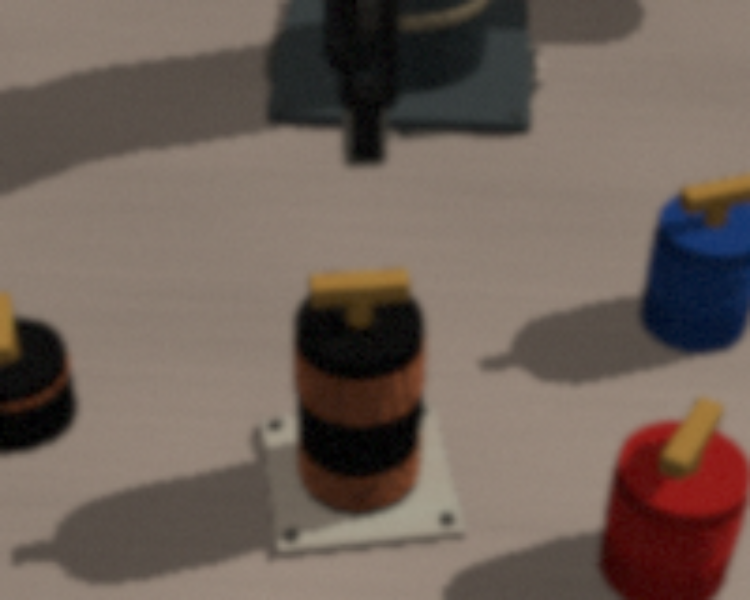

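The long coil sits flush and upright on the base at (360,390). Its bar now lies across at -81°, about a quarter turn from the base bar, and the gripper is clear above. Handing in.

```bash
python3 -c "
from station import env
print(env.job_done())"
```

```text
the job is handed in; nothing more can be done
None
```

The long coil section is on the base coil, fully home and upright, and turned a quarter turn clockwise to its stop; the arm never went near the short section or the valves, and the job was handed in at about 12.6 s.

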